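Fetch the onion from the catch-locked tilt-out bin

TASK

Pull the black sprung knob on top of the tilt-out bin straight up to its stop and keep it there until the orange bin has tilted fully open, then let the knob go back down. Take the red onion out of the bin and lower it gently into the blue bowl, leaving the white garlic in the bin. Finally push the bin shut until its catch snaps in and holds it closed; do not disturb the jug, the tea tin or the tumblers, and leave the bowl about where it stands.

Things in the scene. Friction and masses are not known exactly. Their poses are not given: they have to be found in the camera images.
- housing: fixed grey housing of the bin, 292 mm wide, 157 mm tall, reaching 12 to 121 mm behind the origin. Origin on the table at mid width, under the bin's pivot line (along y, 12 mm up). x points into the housing (away from the robot), y along its width, z up. On its top at mid width, 10 to 62 mm behind the origin, stands the white catch guide, 34 mm wide, top at z = 179 mm.
- catch (a joint): lift of the sprung catch in m: 0 down (home), 0.024 pulled straight up to its stop. Takes about 2 N at first, 6.5 N at the stop; springs back by itself. Its tongue frees the bin only in the last 3 mm or so. Its lower end is bevelled: pushing the bin shut lifts it until it snaps down behind the bin's striker bar.
- catch_knob (a point): centre of the black round catch knob, 30 mm diameter, 22 mm tall (11 mm either way from this point), on a 10 mm upright shaft; with the catch home the guide's top is 24 mm below this point.
- bin (a joint): tilt of the orange bin in rad: 0 closed and held by the catch, 0.9 fully open, its top coming towards the robot (-x of the housing). A weak spring tilts it out in 1 to 2 s once the catch is pulled. Pushing it shut takes 3 to 6 N at the top edge, up to 15 N for the last few degrees where it lifts the catch. Pushed home it goes to -0.025.
- bin_lip (a point): middle of the upper outer edge of the bin's orange front panel (274 mm wide, 8 mm thick, this edge 125 mm from the pivot line); moves with the bin. The panel is plain: push it anywhere along this edge, best 60 to 90 mm to one side of the middle, clear of the catch guide, and follow its arc up and in.
- bin_in (a point): centre of the bin's floor; tilts with it: x away from the front panel, y along the width, z out of the floor. Floor 50 mm above the pivot line, panel 36 mm in front, back wall 36 mm behind, 18 mm high; sides and middle divider 18 mm, but 40 mm next to the panel; two compartments 129 mm wide, centres at y = +-67 mm. A striker stands 49 mm in from the panel's top middle.
- onion_center (a point): centre of the red (purple) onion, about 46 mm diameter and 47 mm tall, about 55 g; lies in one of the two compartments and rolls into the corner of floor and front panel when the bin tilts open.
- garlic_center (a point): centre of the white garlic bulb, about 43 mm diameter, 44 mm tall; in the other compartment, where it stays.
- bowl: blue ceramic bowl, 160 mm across the rim, 45 mm tall, inner floor about 5 mm up; origin at the centre of its underside.
- tea_tin: closed aluminium tea tin, 80 mm diameter, 120 mm tall, origin at the centre of its underside. To be left alone.
- tumbler1: short glass tumbler, 72 mm diameter, 85 mm tall, origin under its centre. To be left alone.
- tumbler2: like tumbler1. To be left alone.
- jug: white ceramic jug, 116 mm diameter, 180 mm tall, handle at its +y side reaching 91 mm from the axis; origin under its centre. To be left alone.
Not all that is in view belongs to the job. Of the things like the bowl, leave any that is yellow; of the rest the smaller one is meant.

How it is judged:
By the outcome, as a careful person would: the job done as asked, in the order asked, and still so for the second after the job is handed in, with the robot touching nothing.
It also fails if it takes over 61 s, if anything falls off the work surface, if the arm or the gripper's body presses on something with over 40 N, if the wrist force passes 120 N, or if a joint passes its speed limit or range.

ROBOT

A 6-joint arm with a two-finger parallel gripper is mounted at the origin on the work surface. World frame = base frame: x ahead of the robot, y to its left, z up, the work surface at z = 0. Lengths are in m, angles in rad, forces in N, time in s.
With the tool pointing down it reaches from about 0.375 to 0.9 m from the base axis. Payload 3.1 kg.
Tool frame: the origin (TCP) lies between the finger pads; the fingertips stand 8 mm ahead of it and the grasp point (between the pads) lies 11 mm behind it; z points along the fingers, y is the line along which they close (so a half turn about z gives the same grasp; the last joint's range is limited). The gripper opens to 87 mm and grips with 3 to 60 N. Pads are 19 mm wide; open, the fingers measure 117 mm over their backs; the gripper's body (75 mm by 190 mm) begins 51 mm behind the grasp point.
Start: joints at [-1.415, 0.527, 1.433, -0, 1.181, -0.178], TCP at [0.205, -0.59, 0.231] pointing down, gripper open.
Joint ranges: [-3.08, 3.08], [-0.75, 2.2], [0.22, 2.44], [-1.43, 4.57], [0, 2.65], [-2.85, 2.85]. Speed limits (rad/s): [2.79, 2.79, 3.14, 3.14, 3.14, 3.14].

INTERFACE

Orientations are given as a unit quaternion [x, y, z, w].
In Python, from rig import robot gives the robot as it stands.
- The arm moves only by the tool move_arm, never from a script. Its argument "motion" is text: rows parted by semicolons, each of 5 numbers parted by spaces: the opening, from -1 (shut) to 1 (fully open), then the shift along the tool's x, y, z normalised to -1 to 1, where 1 is 0.2 m, then the turn about the tool's z normalised to -1 to 1, where 1 is pi rad. A call has 1 to 12 rows; each row is the pose to reach, as a shift and turn from the pose commanded when the call began, along the tool's axes at that moment, turning the shorter way round; what a row does not reach only later rows make up. A row lasts 1/12 s, in which the tool goes at most 41.7 mm and 7.16 degrees, less where a joint would pass 70% of its speed; a pose out of reach is approached as far as the arm can. A call with a number of a shift or a turn outside -1 to 1 is refused whole. A call with a gripper value outside its range is refused whole. The fingers move at their own pace and stop on an object; "newtons" is the grip in N (left out, the last holds). Time passes only in rows, so rows that repeat a pose let the fingers close. It gives the time, the measured TCP pose, the force, the opening and the grip force at its end, in the units of the state.
- robot.get_obs(): the state, without advancing time (a new reading comes with each control period).
- robot.camera(name): name is "side" or "top" or "wrist"; returns (picture, depth): 384x512x3 uint8, red, green, blue; 384x512 float32, m along the optical axis (not along the pixel's ray), 0 where there is no reading.
- robot.camera_model(name): a dict with "mtx" (3x3 intrinsics, pixels), "position" and "attitude" of the camera in the world. Camera axes: x right, y down, z forward; pixel columns grow to the right and rows downward; lengths in m; the calibration is good to about 2 mm. The wrist camera is an equidistant fisheye: a pixel r from the principal point sees the ray r / f radians off the axis. A picture is of the moment at which its call begins: read the wrist's pose just before it. camera_model takes no time and is no camera call; for the wrist camera it gives the pose at the moment of the call.
- robot.hand_in(): hands the job in; it is judged then, once.
The state is a dict: "time": time; "q": joint angles; "joint_velocities": joint speeds; "joint_torque": joint torques, N m; "position": TCP position; "tool_rot": TCP orientation; "ft_force": force on the tool from outside, world axes, zero at the start; "moment": the same for the moment, N m; "grip_width": finger opening in m; "grip_force": force on a finger pad.
Only numpy, scipy, OpenCV 4.12 (cv2) and the standard library are available. Lean on these libraries where they do the work, as an engineer would, in place of code of your own. Each camera call takes 0.05 s, during which the arm holds its last target. There are 200 camera calls.

## Working session

There is one attempt and no reset: what is moved stays moved. The work goes in short steps, Python scripts to look and compute and a tool call to move; the robot and the scene stay as the last step left them, time stands still between calls to the robot, and variables do not carry over. Pictures are saved under pics/ and viewed, at most 10 in all, crops included, and the job is handed in when it is done.

Besides the shell and the picture viewer there is one more tool, called after ">>>" as a command line: name --argument value ..., lists and objects as JSON in quotes. move_arm: Moves the arm, as the interface text tells. Its arguments: {"type":"object","properties":{"motion":{"type":"string"},"newtons":{"type":"number"}},"required":["motion"]}

```bash
mkdir -p pics; cat > h.py <<'E'
import numpy as np, cv2
from scipy.spatial.transform import Rotation as R
from rig import robot
def att(m):
    a=np.array(m["attitude"],float)
    return a if a.shape==(3,3) else R.from_quat(a).as_matrix()
def cloud(name):
    m=robot.camera_model(name); im,d=robot.camera(name)
    K=np.array(m["mtx"]); v,u=np.mgrid[:384,:512]
    x=(u-K[0,2])/K[0,0]; y=(v-K[1,2])/K[1,1]
    P=np.stack([x*d,y*d,d],-1)@att(m).T+np.array(m["position"])
    P[d==0]=np.nan
    return im,d,P
E
python3 - <<'E'
from h import *
for n in("side","top"):
    print(n,robot.camera_model(n)); im,d,P=cloud(n); np.savez(n+".npz",im=im,d=d,P=P)
    cv2.imwrite(f"pics/{n}0.png",cv2.resize(im[:,:,::-1],(768,576)))
print(robot.get_obs())
E
```

```text
side {'mtx': array([[407.90026553,   0.        , 257.26943838],
       [  0.        , 407.90026553, 191.48350058],
       [  0.        ,   0.        ,   1.        ]]), 'position': array([0.23973758, 0.97556254, 0.84010647]), 'attitude': array([-0.1198218 ,  0.88167432, -0.4532758 ,  0.05323704])}
top {'mtx': array([[445.85625962,   0.        , 254.93738437],
       [  0.        , 445.85625962, 191.09304467],
       [  0.        ,   0.        ,   1.        ]]), 'position': array([0.31875599, 0.03771995, 1.71246435]), 'attitude': array([ 0.70966822, -0.70283113,  0.03672453, -0.03241487])}
{'time': 0.1, 'q': array([-1.41447528e+00,  5.28370291e-01,  1.43378588e+00,  6.88145388e-06,
        1.18141206e+00, -1.78510025e-01]), 'joint_velocities': array([ 1.87693679e-03, -2.84937290e-03, -2.79476406e-03, -1.44634280e-04,
       -7.80137765e-05,  1.37780145e-03]), 'joint_torque': array([-3.07801056e-04, -4.40985596e+01, -1.77150321e+01,  6.36008685e-02,
        5.34029771e-02, -4.54989049e-05]), 'position': array([ 0.20530136, -0.58962693,  0.22966755]), 'tool_rot': array([ 9.86018457e-01,  1.66633208e-01,  1.41404448e-05, -9.87691109e-04]), 'ft_force': array([0.13638792, 0.55071106, 0.36155795]), 'moment': array([ 0.02051102,  0.00935392, -0.01034354]), 'grip_force': 0.0, 'grip_width': 0.08695432811468376}
```

View pics/side0.png

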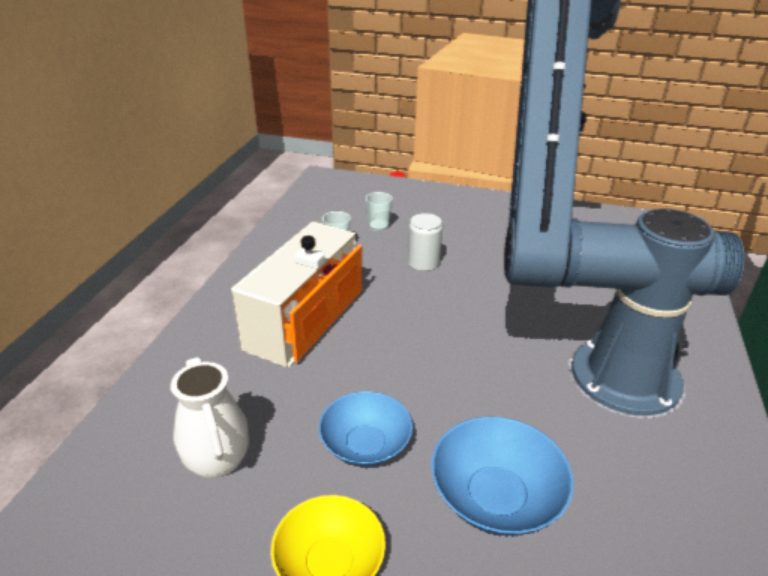

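View pics/top0.png

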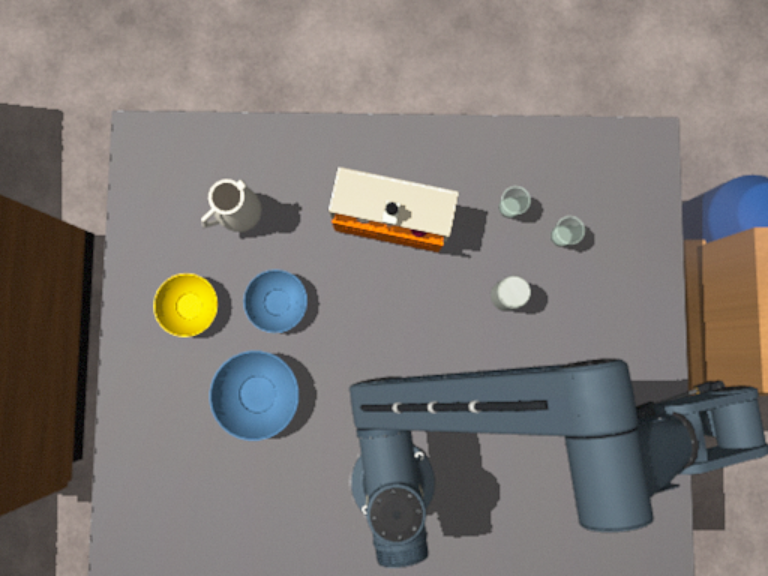

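Side view: housing with the black knob at (308,242), orange front facing the robot, jug (210,420), small blue bowl (366,428), large blue bowl (502,475), yellow bowl (328,545). Top view: knob (391,208), onion purple hint at (418,234), i.e. the −y compartment.
Bowl candidates (top view): yellow (186,304) must be left, large blue (256,395), small blue (275,300). The smaller blue one fits the description. I'll measure it and confirm with a crop.

```bash
cat > m.py <<'E'
from h import *
for n in("top","side"):
    z=np.load(n+".npz"); im,d,P=z["im"],z["d"],z["P"]; hsv=cv2.cvtColor(im,cv2.COLOR_RGB2HSV)
    H,S,V=[hsv[...,i].astype(int) for i in range(3)]
    def rep(name,m):
        k,l,st,c=cv2.connectedComponentsWithStats(m.astype(np.uint8))
        for i in np.argsort(-st[1:,4])[:4]+1:
            if st[i,4]<12: continue
            Q=P[l==i]; Q=Q[~np.isnan(Q[:,0])]
            if len(Q): print(n,name,c[i].round(1),st[i,4],"med",np.median(Q,0).round(3),"lo",np.percentile(Q,1,0).round(3),"hi",np.percentile(Q,99,0).round(3))
    X,Y,Z=P[...,0],P[...,1],P[...,2]
    rep("blue",(H>98)&(H<112)&(S>130)&(X>.1)&(Z<.1)&(Y>.1))
    rep("orange",(H>4)&(H<16)&(S>180)&(V>120)&(X>.3))
    rep("purple",((H>150)|(H<3))&(S>60)&(X>.3)&(Z>.03))
    rep("black",(V<50)&(Z>.165)&(X>.5)&(X<.8)&(abs(Y)<.15))
    rep("tall",(Z>.03)&(X>.3)&(S<90)&(Z<.22))
    m=(abs(Z-.157)<.006)&(X>.5)&(abs(Y)<.25)&(S<90)
    Q=P[m][:,:2].astype(np.float32); r=cv2.minAreaRect(Q); print("housing top",r,cv2.boxPoints(r).round(3).tolist(),np.median(P[m][:,2]))
z=np.load("top.npz")["im"][:,:,::-1]
cv2.imwrite("pics/crop1.png",np.hstack([cv2.resize(z[100:180,210:315],(420,320),interpolation=2),cv2.resize(z[170:300,90:220],(320,320),interpolation=2)]))
E
python3 m.py
```

```text
top orange [258.  153.3] 365 med [0.617 0.015 0.069] lo [ 0.579 -0.12   0.052] hi [0.658 0.147 0.148]
top purple [278.4 155.1] 30 med [ 0.61  -0.057  0.099] lo [ 0.604 -0.072  0.091] hi [ 0.618 -0.041  0.157]
top black [260.9 138.7] 40 med [0.645 0.01  0.215] lo [ 0.634 -0.     0.21 ] hi [0.658 0.021 0.221]
top tall [261.5 134.6] 2498 med [0.673 0.009 0.158] lo [ 0.601 -0.136  0.114] hi [0.744 0.152 0.214]
top tall [154.6 137.6] 1000 med [0.659 0.386 0.149] lo [0.619 0.342 0.038] hi [0.715 0.458 0.188]
top tall [339.9 195.4] 457 med [ 0.464 -0.277  0.119] lo [ 0.427 -0.32   0.035] hi [ 0.502 -0.246  0.129]
top tall [379.  153.7] 224 med [ 0.628 -0.442  0.069] lo [ 0.59  -0.464  0.03 ] hi [ 0.655 -0.395  0.092]
housing top ((0.6740227937698364, 0.0073097944259643555), (0.2921473979949951, 0.1108715757727623), 78.48641204833984) [[0.5910000205039978, -0.125], [0.6990000009536743, -0.1469999998807907], [0.7570000290870667, 0.13899999856948853], [0.6489999890327454, 0.16200000047683716]] 0.15767817292534003
side blue [334.5 325. ] 3601 med [0.203 0.349 0.027] lo [0.113 0.259 0.005] hi [0
[... 451 characters left out ...]
4 med [0.684 0.079 0.157] lo [ 0.603 -0.326  0.035] hi [0.754 0.162 0.214]
side tall [138.3 279.4] 2944 med [0.658 0.428 0.127] lo [0.62  0.364 0.034] hi [0.715 0.465 0.184]
side tall [283.2 158.1] 635 med [ 0.465 -0.256  0.093] lo [ 0.43  -0.316  0.031] hi [ 0.505 -0.242  0.123]
side tall [252.3 137.4] 310 med [ 0.624 -0.41   0.067] lo [ 0.593 -0.466  0.031] hi [ 0.658 -0.393  0.088]
housing top ((0.6762967705726624, 0.008764415979385376), (0.2960020899772644, 0.11340279132127762), 78.94889831542969) [[0.5920000076293945, -0.12600000202655792], [0.7039999961853027, -0.1469999998807907], [0.7599999904632568, 0.14300000667572021], [0.6489999890327454, 0.16500000655651093]] 0.15784081951252116
```

View pics/crop1.png

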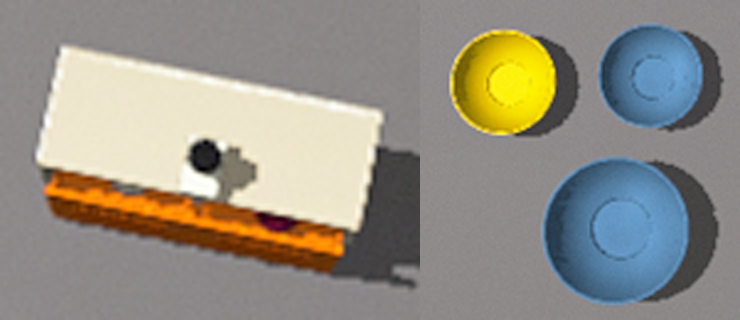

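The crop confirms it: of the two blue bowls, the one next to the yellow (top view (275,300)) is clearly smaller. Black knob and purple onion are visible on the bin, onion in the −y compartment.

```bash
cat >> h.py <<'E'
def to(x,y,z,yawdeg=None):
    """normalised shift/turn from the present pose to a target TCP pose (tool down, tool-x heading yawdeg)"""
    o=robot.get_obs(); M=R.from_quat(o["tool_rot"]).as_matrix()
    s=M.T@(np.array([x,y,z])-o["position"])/.2
    yaw=np.degrees(np.arctan2(M[1,0],M[0,0]))
    t=0 if yawdeg is None else -((yawdeg-yaw+180)%360-180)/180
    print("shift",s.round(3),"turn",round(t,3),"rows",round(np.linalg.norm(s)*.2/.0417,1),"pos",o["position"].round(4),"yaw",round(yaw,2),"t",o["time"],"F",o["ft_force"].round(1),"w",round(o["grip_width"],4))
E
python3 - <<'E'
from h import *
z=np.load("top.npz"); im,P=z["im"],z["P"]; hsv=cv2.cvtColor(im,cv2.COLOR_RGB2HSV)
m=cv2.inRange(hsv,(95,80,60),(115,255,255)); m[:, 215:]=0
mod=robot.camera_model("top"); K=mod["mtx"]; A=att(mod); c=np.array(mod["position"])
for k in cv2.findContours(m,0,1)[0]:
    if cv2.contourArea(k)<200: continue
    p=k[:,0,:].astype(float); r=np.c_[p,np.ones(len(p))]@np.linalg.inv(K).T@A.T
    w=(c+r*((.045-c[2])/r[:,2])[:,None])[:,:2]
    print(cv2.minEnclosingCircle(w.astype(np.float32)))
to(.645,.012,.29,-11.4)
E
```

```text
((0.21201197803020477, 0.34265488386154175), 0.11045915633440018)
((0.4454651474952698, 0.2965092658996582), 0.08013924956321716)
shift [ 3.065 -2.119 -0.296] turn 0.17 rows 17.9 pos [ 0.2053 -0.5896  0.2297] yaw 19.18 t 0.1 F [0.1 0.6 0.4] w 0.087
```

>>> move_arm --motion "1 0.3 -0.2 -0.3 0.17; 1 0.6 -0.4 -0.3 0.17; 1 1 -0.69 -0.3 0.17; 1 1 -0.69 -0.3 0.17; 1 1 -0.69 -0.3 0.17; 1 1 -0.69 -0.3 0.17; 1 1 -0.69 -0.3 0.17; 1 1 -0.69 -0.3 0.17"

```text
time: 0.77
position: [0.3502, -0.3917, 0.2908]
tool_rot: [0.995, -0.097, 0.0, -0.0]
ft_force: [-0.2, -0.7, 0.6]
grip_width: 0.0872
grip_force: 0.0
```

```bash
python3 -c "
from h import *
to(.645,.012,.29,-11.4)"
```

```text
shift [ 1.056 -2.265  0.005] turn 0.001 rows 12.0 pos [ 0.3502 -0.3917  0.2908] yaw -11.15 t 0.7667 F [-0.2 -0.7  0.6] w 0.0872
```

>>> move_arm --motion "1 0.5 -1 0 0; 1 0.5 -1 0 0; 1 0.5 -1 0 0; 1 0.5 -1 0 0; 1 0.5 -1 0 0; 1 0.5 -1 0 0"

```text
time: 1.27
position: [0.4885, -0.2156, 0.2901]
tool_rot: [0.995, -0.098, 0.0, -0.001]
ft_force: [-0.4, -0.3, -0.3]
grip_width: 0.0866
grip_force: 0.0
```

>>> move_arm --motion "1 0.5 -1 0 0; 1 0.5 -1 0 0; 1 0.5 -1 0 0; 1 0.5 -1 0 0; 1 0.5 -1 0 0; 1 0.5 -1 0 0; 1 0.5 -1 0 0"

```text
time: 1.85
position: [0.6262, -0.0402, 0.2895]
tool_rot: [0.995, -0.098, 0.0, -0.0]
ft_force: [0.6, -1.3, -0.8]
grip_width: 0.0866
grip_force: 0.0
```

```bash
python3 -c "
from h import *
to(.645,.012,.194,-11.4)"
```

```text
shift [ 0.041 -0.274  0.478] turn 0.001 rows 2.6 pos [ 0.6262 -0.0402  0.2895] yaw -11.23 t 1.85 F [ 0.6 -1.3 -0.8] w 0.0866
```

>>> move_arm --motion "1 0.041 -0.274 0 0; 1 0.041 -0.274 0 0; 1 0.041 -0.274 0.2 0; 1 0.041 -0.274 0.4 0; 1 0.041 -0.274 0.478 0; 1 0.041 -0.274 0.478 0; 1 0.041 -0.274 0.478 0"

```text
time: 2.43
position: [0.6423, 0.0085, 0.194]
tool_rot: [0.995, -0.1, -0.001, 0.0]
ft_force: [0.2, 0.0, 1.2]
grip_width: 0.0869
grip_force: 0.0
```

```bash
python3 - <<'E'
from h import *
to(.645,.012,.194,-11.4)
im,d,P=cloud("side"); cv2.imwrite("pics/s1.png",cv2.resize(im[110:250,130:300,::-1],(680,560),interpolation=2))
E
```

```text
shift [ 0.01 -0.02  0.  ] turn -0.001 rows 0.1 pos [0.6423 0.0085 0.194 ] yaw -11.52 t 2.4333 F [0.2 0.  1.2] w 0.0869
```

View pics/s1.png

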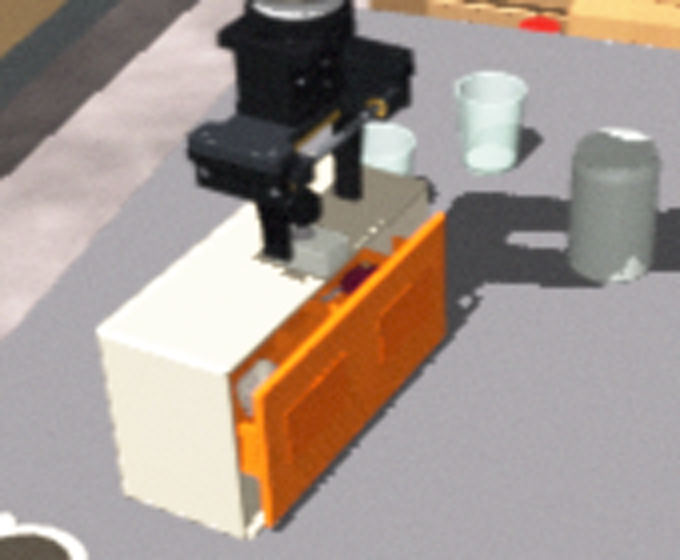

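The crop shows the fingers straddling the knob (about (303,208) in the crop). The purple onion at (358,278) is in the −y compartment and the white garlic at (255,380) in the other. Now I close on the knob.

>>> move_arm --motion "1 0 0 0 0; -1 0 0 0 0; -1 0 0 0 0; -1 0 0 0 0; -1 0 0 0 0; -1 0 0 0 0; -1 0 0 0 0; -1 0 0 0 0" --newtons 35

```text
time: 3.15
position: [0.643, 0.0105, 0.195]
tool_rot: [0.995, -0.099, -0.0, 0.0]
ft_force: [0.1, 0.0, 0.1]
grip_width: 0.0483
grip_force: 0.0
```

>>> move_arm --motion "-1 0 0 0 0; -1 0 0 0 0; -1 0 0 0 0; -1 0 0 0 0; -1 0 0 0 0; -1 0 0 0 0"

```text
time: 3.65
position: [0.6436, 0.0135, 0.1949]
tool_rot: [0.995, -0.1, 0.0, -0.003]
ft_force: [1.4, 7.2, 0.1]
grip_width: 0.0284
grip_force: 35.0
```

>>> move_arm --motion "-1 0 -0.015 -0.02 0; -1 0 -0.015 -0.04 0; -1 0 -0.015 -0.06 0; -1 0 -0.015 -0.08 0; -1 0 -0.015 -0.1 0; -1 0 -0.015 -0.115 0; -1 0 -0.015 -0.12 0; -1 0 -0.015 -0.12 0"

```text
time: 4.32
position: [0.6435, 0.0136, 0.2187]
tool_rot: [0.995, -0.1, -0.0, -0.0]
ft_force: [3.0, 2.7, -6.9]
grip_width: 0.0285
grip_force: 35.0
```

>>> move_arm --motion "-1 0 0 -0.004 0; -1 0 0 -0.004 0; -1 0 0 -0.004 0; -1 0 0 -0.004 0; -1 0 0 -0.004 0; -1 0 0 -0.004 0; -1 0 0 -0.004 0; -1 0 0 -0.004 0; -1 0 0 -0.004 0; -1 0 0 -0.004 0; -1 0 0 -0.004 0; -1 0 0 -0.004 0"

```text
time: 5.32
position: [0.6435, 0.0136, 0.219]
tool_rot: [0.995, -0.099, -0.0, -0.0]
ft_force: [2.6, 3.6, -10.4]
grip_width: 0.0281
grip_force: 35.0
```

```bash
python3 - <<'E'
from h import *
im,d,P=cloud("side"); cv2.imwrite("pics/s2.png",cv2.resize(im[110:250,130:300,::-1],(680,560),interpolation=2))
E
```

```text
(no output)
```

View pics/s2.png

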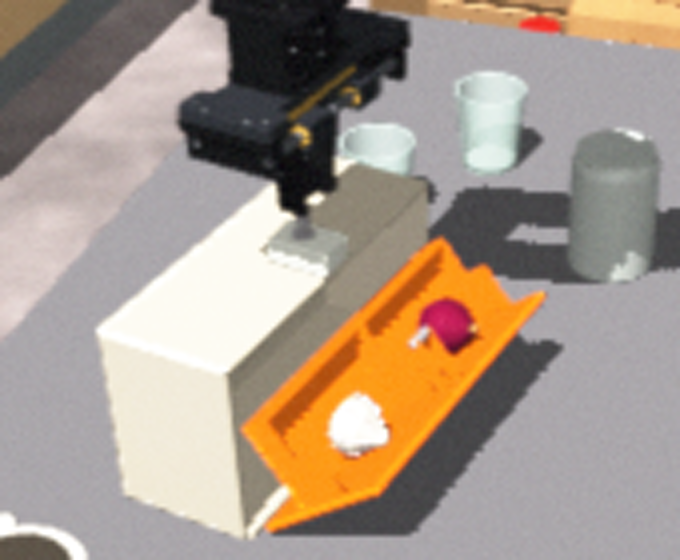

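The crop shows the bin tilted wide open, the onion at (448,325) against the panel and the garlic at (358,425). I'll hold for another second, then lower the knob and release it.

>>> move_arm --motion "-1 0 0 0 0; -1 0 0 0 0; -1 0 0 0 0; -1 0 0 0 0; -1 0 0 0 0; -1 0 0 0 0; -1 0 0 0 0; -1 0 0 0 0; -1 0 0 0 0; -1 0 0 0 0"

```text
time: 6.2
position: [0.6434, 0.0136, 0.219]
tool_rot: [0.995, -0.099, -0.0, -0.0]
ft_force: [2.8, 2.0, -11.0]
grip_width: 0.0289
grip_force: 35.0
```

>>> move_arm --motion "-1 0 0 0.03 0; -1 0 0 0.06 0; -1 0 0 0.09 0; -1 0 0 0.12 0; -1 0 0 0.122 0; -1 0 0 0.122 0; 1 0 0 0.122 0; 1 0 0 0.122 0; 1 0 0 0.122 0; 1 0 0 0.122 0; 1 0 0 0.122 0; 1 0 0 0.122 0"

```text
time: 7.2
position: [0.6438, 0.0127, 0.1957]
tool_rot: [0.995, -0.1, 0.0, 0.0]
ft_force: [-0.0, -0.1, 0.7]
grip_width: 0.0607
grip_force: 0.0
```

>>> move_arm --motion "1 0 0 0 0; 1 0 0 -0.1 0; 1 0 0 -0.3 0; 1 0 0 -0.5 0; 1 0 0 -0.5 0; 1 0 0 -0.5 0"

```text
time: 7.7
position: [0.6455, 0.013, 0.299]
tool_rot: [0.995, -0.099, 0.004, 0.0]
ft_force: [-0.3, -0.1, 0.1]
grip_width: 0.0866
grip_force: 0.0
```

```bash
cat > l.py <<'E'
from h import *
o=np.array([.609,.021]); xh=np.array([.980,-.198]); yh=np.array([.198,.980])
for n in("top","side"):
    im,d,P=cloud(n); np.savez(n+"2.npz",im=im,d=d,P=P); hsv=cv2.cvtColor(im,cv2.COLOR_RGB2HSV)
    H,S,V=[hsv[...,i].astype(int) for i in range(3)]; X,Y,Z=np.moveaxis(P,-1,0)
    reg=(X>.42)&(X<.8)&(abs(Y)<.25)
    for name,m in(("purple",((H>150)|(H<3))&(S>60)&reg),("white",(S<50)&(V>120)&reg&(Z>.03)&(Z<.11)),("orange",(H>4)&(H<16)&(S>180)&reg),("black",(V<50)&reg&(Z>.18))):
        Q=P[m]; Q=Q[~np.isnan(Q[:,0])]
        if len(Q)<8: print(n,name,len(Q)); continue
        q=Q[:,:2]-o; L=np.c_[q@xh,q@yh,Q[:,2]]
        print(n,name,len(Q),"world",np.median(Q,0).round(3),"housing lo/med/hi",*[np.percentile(L,k,0).round(3) for k in(2,50,98)])
        if name=="orange":
            a=L[abs(L[:,1])<.2]; i=np.argsort(a[:,0])[:12]; print(" front edge",a[i].round(3).mean(0))
        if name=="purple":
            # sphere fit
            A=np.c_[2*Q,np.ones(len(Q))]; s=np.linalg.lstsq(A,(Q**2).sum(1),rcond=None)[0]; print(" sphere",s[:3].round(3),np.sqrt(s[3]+s[:3]@s[:3]).round(4))
to(.645,.012,.29,-11.4)
E
python3 l.py
```

```text
top purple 71 world [ 0.545 -0.048  0.094] housing lo/med/hi [-0.128 -0.094  0.081] [-0.05  -0.08   0.094] [-0.005 -0.01   0.638]
 sphere [0.339 0.053 0.332] 0.3341
top white 20 world [ 0.469 -0.245  0.056] housing lo/med/hi [-0.102 -0.296  0.033] [-0.089 -0.289  0.056] [0.011 0.142 0.103]
top orange 404 world [ 0.579 -0.049  0.069] housing lo/med/hi [-0.1   -0.141  0.002] [-0.031 -0.08   0.069] [0.011 0.131 0.118]
 front edge [-0.10808333 -0.04925     0.224     ]
top black 544 world [ 0.616 -0.004  0.413] housing lo/med/hi [-0.137 -0.093  0.214] [ 0.011 -0.039  0.413] [0.067 0.043 0.671]
side purple 124 world [ 0.55  -0.028  0.09 ] housing lo/med/hi [-0.063 -0.078  0.071] [-0.047 -0.06   0.09 ] [0.014 0.024 0.468]
 sphere [0.557 0.034 0.275] 0.198
side white 1114 world [0.663 0.143 0.075] housing lo/med/hi [-0.098 -0.294  0.032] [0.044 0.144 0.075] [0.117 0.149 0.107]
side orange 588 world [0.598 0.034 0.09 ] housing lo/med/hi [-0.1   -0.133  0.031] [-0.004  0.009  0.09 ] [0.012 0.137 0.114]
 front edge [-0.10016667  0.06758333  0.08691667]
side black 1956 world [0.631 0.056 0.408] housing lo/med/hi [-0.157 -0.081  0.214] [0.018 0.033 0.408] [0.063 0.093 0.62 ]
shift [0.011 0.005 0.024] turn -0.0 rows 0.1 pos [0.643  0.0133 0.2949] yaw -11.41 t 7.8 F [ 0.2  0.2 -0.4] w 0.0869
```

```bash
python3 - <<'E'
from h import *
from scipy.optimize import least_squares
o=np.array([.609,.021]); xh=np.array([.980,-.198]); yh=np.array([.198,.980]); allQ=[]
for n in("top","side"):
    z=np.load(n+"2.npz"); im,P=z["im"],z["P"]; hsv=cv2.cvtColor(im,cv2.COLOR_RGB2HSV); H,S,V=np.moveaxis(hsv.astype(int),-1,0)
    Z=P[...,2]; m=((H>150)|(H<2))&(S>70)&(Z>.05)&(Z<.14)&(P[...,0]<.62)&(P[...,0]>.48)&(abs(P[...,1])<.16)
    k,l,st,c=cv2.connectedComponentsWithStats(m.astype(np.uint8)); i=1+np.argmax(st[1:,4]); Q=P[l==i]; allQ.append(Q)
    print(n,c[i].round(1),st[i],"lo",Q.min(0).round(3),"hi",Q.max(0).round(3),Z[l==i].max())
    f=least_squares(lambda c:np.linalg.norm(Q-c,axis=1)-.023,np.median(Q,0)-[0,0,.015],loss="soft_l1",f_scale=.002)
    print(f.x.round(4),"housing",((f.x[:2]-o)@xh).round(4),((f.x[:2]-o)@yh).round(4),"rms",np.sqrt(np.mean(f.fun**2)).round(4))
E
```

```text
top [276.1 172.6] [271 167  10  11  61] lo [ 0.532 -0.064  0.079] hi [ 0.568 -0.03   0.103] 0.10272904837010821
[ 0.5538 -0.0405  0.0777] housing -0.0419 -0.0712 rms 0.0025
side [241.5 190.3] [235 185  13  13 112] lo [ 0.532 -0.05   0.068] hi [ 0.574 -0.018  0.101] 0.1012323655948657
[ 0.5548 -0.0421  0.0756] housing -0.0406 -0.0726 rms 0.0019
```

>>> move_arm --motion "0.5 -0.15 0.14 0 0; 0.5 -0.3 0.28 0 0; 0.5 -0.383 0.353 0 0; 0.5 -0.383 0.353 0.2 0; 0.5 -0.383 0.353 0.4 0; 0.5 -0.383 0.353 0.6 0; 0.5 -0.383 0.353 0.7 0; 0.5 -0.383 0.353 0.7 0; 0.5 -0.383 0.353 0.7 0; 0.5 -0.383 0.353 0.7 0"

```text
time: 8.63
position: [0.5552, -0.0409, 0.1558]
tool_rot: [0.995, -0.099, 0.0, 0.0]
ft_force: [0.1, 0.3, 0.6]
grip_width: 0.0652
grip_force: 0.0
```

```bash
python3 -c "
from h import *
to(.554,-.041,.068,-11.4)"
```

```text
shift [-0.006  0.002  0.439] turn -0.0 rows 2.1 pos [ 0.5552 -0.0409  0.1558] yaw -11.41 t 8.6333 F [0.1 0.3 0.6] w 0.0652
```

>>> move_arm --motion "0.5 -0.006 0 0.12 0; 0.5 -0.006 0 0.24 0; 0.5 -0.006 0 0.34 0; 0.5 -0.006 0 0.41 0; 0.5 -0.006 0 0.44 0; 0.5 -0.006 0 0.44 0; 0.5 -0.006 0 0.44 0"

```text
time: 9.22
position: [0.5546, -0.0407, 0.0687]
tool_rot: [0.995, -0.099, 0.001, 0.0]
ft_force: [0.6, -0.1, -0.0]
grip_width: 0.0654
grip_force: 0.0
```

>>> move_arm --motion "-1 0 0 0 0; -1 0 0 0 0; -1 0 0 0 0; -1 0 0 0 0; -1 0 0 0 0; -1 0 0 0 0; -1 0 0 0 0; -1 0 0 0 0" --newtons 8

```text
time: 9.88
position: [0.5538, -0.0406, 0.0678]
tool_rot: [0.995, -0.099, 0.001, 0.0]
ft_force: [0.2, 0.0, 4.9]
grip_width: 0.0449
grip_force: 8.0
```

>>> move_arm --motion "-1 0 0 -0.05 0; -1 0 0 -0.1 0; -1 0 0 -0.2 0; -1 0 0 -0.3 0; -1 0 0 -0.42 0; -1 0 0 -0.55 0; -1 0 0 -0.65 0; -1 0 0 -0.7 0; -1 0 0 -0.7 0; -1 0 0 -0.7 0" --newtons 12

```text
time: 10.72
position: [0.5531, -0.0404, 0.2075]
tool_rot: [0.995, -0.099, 0.0, 0.0]
ft_force: [-0.4, 0.4, -1.7]
grip_width: 0.0447
grip_force: 12.0
```

```bash
python3 - <<'E'
from h import *
to(.4455,.2965,.15)
im,d,P=cloud("side"); cv2.imwrite("pics/s3.png",cv2.resize(im[80:340,110:340,::-1],(531,600),interpolation=2))
E
```

```text
shift [-0.861 -1.545  0.287] turn 0 rows 8.6 pos [ 0.5531 -0.0404  0.2075] yaw -11.42 t 10.7167 F [-0.4  0.4 -1.7] w 0.0447
```

View pics/s3.png

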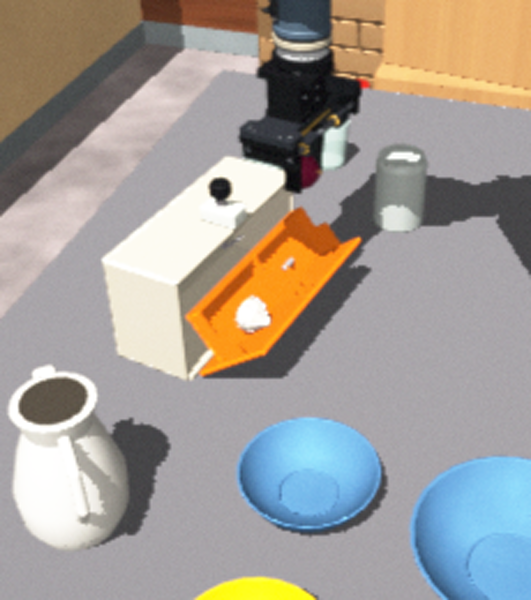

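The onion is in the fingers (crop (305,168)), the garlic at (253,315) is still in the bin, and the knob is back down. I carry the onion to the bowl.

>>> move_arm --motion "-1 -0.06 -0.1 0 0; -1 -0.16 -0.26 0 0; -1 -0.27 -0.43 0 0; -1 -0.38 -0.6 0 0; -1 -0.47 -0.74 0 0; -1 -0.54 -0.86 0 0; -1 -0.58 -0.92 0 0; -1 -0.58 -0.92 0 0"

```text
time: 11.43
position: [0.4729, 0.1653, 0.2055]
tool_rot: [0.995, -0.098, -0.003, 0.0]
ft_force: [-0.6, -0.5, -1.0]
grip_width: 0.045
grip_force: 12.0
```

>>> move_arm --motion "-1 -0.06 -0.1 0 0; -1 -0.14 -0.25 0 0; -1 -0.21 -0.43 0 0; -1 -0.28 -0.6 0 0; -1 -0.28 -0.625 0.1 0; -1 -0.28 -0.625 0.2 0; -1 -0.28 -0.625 0.3 0; -1 -0.28 -0.625 0.4 0; -1 -0.28 -0.625 0.5 0; -1 -0.28 -0.625 0.5 0; -1 -0.28 -0.625 0.5 0"

```text
time: 12.35
position: [0.4452, 0.2953, 0.1056]
tool_rot: [0.995, -0.1, -0.002, 0.001]
ft_force: [0.3, -0.9, -0.2]
grip_width: 0.0449
grip_force: 12.0
```

```bash
python3 -c "
from h import *
to(.4455,.2965,.024,-11.4)"
```

```text
shift [ 0.002 -0.008  0.408] turn -0.0 rows 2.0 pos [0.4452 0.2953 0.1056] yaw -11.47 t 12.35 F [ 0.3 -0.9 -0.2] w 0.0449
```

>>> move_arm --motion "-1 0 0 0.1 0; -1 0 0 0.2 0; -1 0 0 0.28 0; -1 0 0 0.33 0; -1 0 0 0.36 0; -1 0 0 0.38 0; -1 0 0 0.4 0; -1 0 0 0.4 0; -1 0 0 0.4 0; -1 0 0 0.4 0"

```text
time: 13.18
position: [0.4464, 0.2967, 0.028]
tool_rot: [0.995, -0.099, 0.001, -0.0]
ft_force: [-0.2, 0.1, -1.6]
grip_width: 0.0449
grip_force: 12.0
```

>>> move_arm --motion "-1 0 0 0.008 0; -1 0 0 0.016 0; -1 0 0 0.016 0; -1 0 0 0.016 0"

```text
time: 13.52
position: [0.4459, 0.2964, 0.0241]
tool_rot: [0.995, -0.099, -0.0, 0.0]
ft_force: [0.5, -1.0, -0.9]
grip_width: 0.0449
grip_force: 12.0
```

>>> move_arm --motion "-1 0 0 0.008 0; -1 0 0 0.012 0; -1 0 0 0.012 0; -1 0 0 0.012 0"

```text
time: 13.85
position: [0.4459, 0.2964, 0.0216]
tool_rot: [0.995, -0.099, -0.0, 0.0]
ft_force: [0.1, 0.2, -0.9]
grip_width: 0.0449
grip_force: 12.0
```

>>> move_arm --motion "-1 0 0 0.006 0; -1 0 0 0.012 0; -1 0 0 0.012 0; -1 0 0 0.012 0"

```text
time: 14.18
position: [0.4467, 0.2964, 0.0206]
tool_rot: [0.995, -0.099, 0.001, -0.0]
ft_force: [-0.8, -1.4, 8.7]
grip_width: 0.0448
grip_force: 12.0
```

Contact with the bowl floor. I'll back off slightly, open a little, and rise.

>>> move_arm --motion "-1 0 0 -0.008 0; -1 0 0 -0.008 0; 0.1 0 0 -0.008 0; 0.1 0 0 -0.008 0; 0.2 0 0 -0.008 0; 0.2 0 0 -0.008 0; 0.2 0 0 -0.008 0; 0.2 0 0 -0.03 0; 0.2 0 0 -0.08 0; 0.2 0 0 -0.15 0; 0.2 0 0 -0.25 0; 0.2 0 0 -0.3 0"

```text
time: 15.18
position: [0.4469, 0.2969, 0.0817]
tool_rot: [0.995, -0.099, 0.001, -0.001]
ft_force: [0.1, 0.6, 1.1]
grip_width: 0.0524
grip_force: 0.0
```

>>> move_arm --motion "0.2 0 0 -0.2 0; -1 0 0 -0.4 0; -1 0 0 -0.6 0; -1 0 0 -0.75 0; -1 0 0 -0.75 0; -1 0 0 -0.75 0"

```text
time: 15.68
position: [0.447, 0.2969, 0.232]
tool_rot: [0.995, -0.099, 0.003, -0.001]
ft_force: [-1.1, 0.3, 0.2]
grip_width: 0.0266
grip_force: 0.0
```

```bash
python3 - <<'E'
from h import *
o=np.array([.609,.021]); xh=np.array([.980,-.198]); yh=np.array([.198,.980])
im,d,P=cloud("side"); cv2.imwrite("pics/s4.png",cv2.resize(im[80:340,110:340,::-1],(531,600),interpolation=2))
p=o+xh*(-.145)+yh*.075; print(p); to(p[0],p[1],.215,78.6); to(p[0],p[1],.08,-101.4); print(robot.get_obs()["q"])
E
```

```text
[0.48175 0.12321]
shift [0.348 0.813 0.075] turn -0.5 rows 4.3 pos [0.4457 0.2963 0.23  ] yaw -11.41 t 15.7333 F [ 0.3  0.5 -1.6] w 0.0226
shift [0.347 0.813 0.75 ] turn 0.5 rows 5.6 pos [0.4457 0.2963 0.23  ] yaw -11.41 t 15.7333 F [ 0.3  0.5 -1.6] w 0.0226
[ 3.77907531e-01  4.07200519e-01  1.65908140e+00 -1.27927914e-05
  1.07412556e+00  2.14789208e+00]
```

View pics/s4.png

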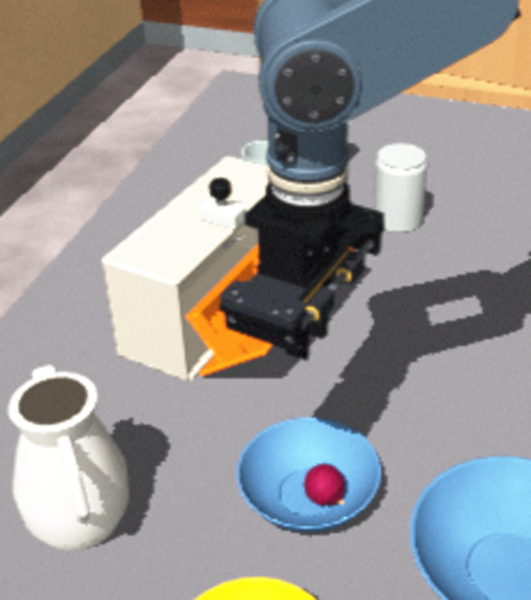

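The onion (325,485 in the crop) rests in the small bowl and the bowl is unmoved. Next I turn the tool a quarter turn and go to the push stand-off.

>>> move_arm --motion "-1 0.1 0.2 0 -0.04; -1 0.2 0.4 0 -0.08; -1 0.3 0.6 0 -0.12; -1 0.348 0.813 0 -0.16; -1 0.348 0.813 0 -0.2; -1 0.348 0.813 0 -0.24; -1 0.348 0.813 0 -0.28; -1 0.348 0.813 0 -0.32; -1 0.348 0.813 0 -0.36; -1 0.348 0.813 0 -0.4; -1 0.348 0.813 0 -0.44; -1 0.348 0.813 0 -0.47"

```text
time: 16.73
position: [0.4803, 0.1231, 0.2271]
tool_rot: [0.812, 0.584, -0.002, -0.002]
ft_force: [-0.1, -0.5, 0.7]
grip_width: 0.0006
grip_force: 0.0
```

>>> move_arm --motion "-1 0 0 0 -0.03; -1 0 0 0.2 -0.03; -1 0 0 0.4 -0.03; -1 0 0 0.6 -0.03; -1 0 0 0.73 -0.03; -1 0 0 0.73 -0.03; -1 0 0 0.73 -0.03; -1 0 0 0.73 -0.03"

```text
time: 17.4
position: [0.4821, 0.1233, 0.0836]
tool_rot: [0.785, 0.619, -0.0, -0.0]
ft_force: [0.5, -0.3, -0.2]
grip_width: 0.0006
grip_force: 0.0
```

```bash
python3 -c "
from h import *
to(.4818,.1232,.083,78.6)"
```

```text
shift [-0.001 -0.001  0.003] turn -0.012 rows 0.0 pos [0.4821 0.1233 0.0836] yaw 76.48 t 17.4 F [ 0.5 -0.3 -0.2] w 0.0006
```

>>> move_arm --motion "-1 0 0.08 0 -0.012; -1 0 0.14 0 -0.012; -1 0 0.18 -0.03 -0.012; -1 0 0.22 -0.065 -0.012; -1 0 0.26 -0.105 -0.012; -1 0 0.3 -0.14 -0.012; -1 0 0.34 -0.165 -0.012; -1 0 0.38 -0.185 -0.012; -1 0 0.42 -0.205 -0.012; -1 0 0.45 -0.217 -0.012; -1 0 0.48 -0.225 -0.012; -1 0 0.5 -0.23 -0.012"

```text
time: 18.4
position: [0.5802, 0.0996, 0.1296]
tool_rot: [0.774, 0.634, 0.0, 0.0]
ft_force: [-0.0, 0.3, -0.7]
grip_width: 0.0005
grip_force: 0.0
```

>>> move_arm --motion "-1 0 0.02 -0.004 0; -1 0 0.04 -0.008 0; -1 0 0.06 -0.012 0; -1 0 0.08 -0.016 0; -1 0 0.08 -0.016 0"

```text
time: 18.82
position: [0.596, 0.0966, 0.1326]
tool_rot: [0.774, 0.634, 0.0, 0.0]
ft_force: [1.8, 0.3, -0.2]
grip_width: 0.0003
grip_force: 0.0
```

```bash
python3 - <<'E'
from h import *
p=np.array([.609,.021])+np.array([.98,-.198])*(-.015)+np.array([.198,.98])*.075
to(p[0],p[1],.133,78.6)
E
```

```text
shift [ 0.017  0.064 -0.002] turn 0.0 rows 0.3 pos [0.596  0.0966 0.1326] yaw 78.63 t 18.8167 F [ 1.8  0.3 -0.2] w 0.0003
```

```bash
python3 - <<'E'
from h import *
im,d,P=cloud("side"); cv2.imwrite("pics/s5.png",cv2.resize(im[110:250,130:300,::-1],(680,560),interpolation=2))
o=np.array([.609,.021]); xh=np.array([.980,-.198]); yh=np.array([.198,.980])
hsv=cv2.cvtColor(im,cv2.COLOR_RGB2HSV); H,S,V=np.moveaxis(hsv.astype(int),-1,0)
Q=P[(H>4)&(H<16)&(S>180)]; q=Q[:,:2]-o; L=np.c_[q@xh,q@yh,Q[:,2]]; L=L[(abs(L[:,1])<.14)&(L[:,2]<.2)]
print(np.percentile(L,[1,5,50,95,99],axis=0).round(3))
E
```

```text
[[-0.114 -0.133  0.03 ]
 [-0.098 -0.131  0.048]
 [-0.038  0.001  0.082]
 [ 0.001  0.112  0.113]
 [ 0.011  0.136  0.196]]
```

View pics/s5.png

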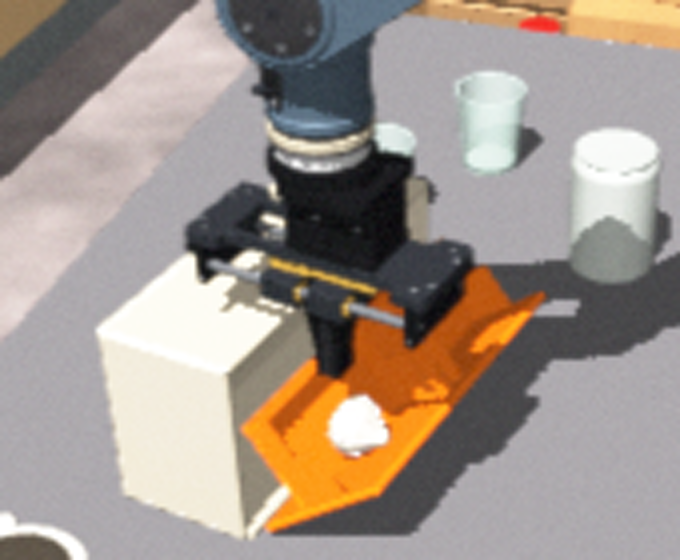

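The crop shows that the finger slid over the lip: it now hangs above the bin at (333,365), and the bin is still fully open. The garlic (358,425) is untouched. I'll retreat over the top and come in lower.

>>> move_arm --motion "-1 0 0 -0.1 0; -1 0 -0.1 -0.1 0; -1 0 -0.25 -0.1 0; -1 0 -0.4 -0.1 0; -1 0 -0.55 -0.1 0; -1 0 -0.66 -0.1 0; -1 0 -0.66 -0.1 0; -1 0 -0.66 0.1 0; -1 0 -0.66 0.3 0; -1 0 -0.66 0.315 0; -1 0 -0.66 0.315 0"

```text
time: 19.78
position: [0.4639, 0.1226, 0.0675]
tool_rot: [0.774, 0.634, -0.003, -0.002]
ft_force: [-0.9, 0.4, 0.9]
grip_width: 0.0006
grip_force: 0.0
```

>>> move_arm --motion "-1 0.015 0.06 0 0; -1 0.015 0.12 0 0; -1 0.015 0.17 0 0; -1 0.015 0.2 0 0; -1 0.015 0.22 0 0; -1 0.015 0.24 0 0; -1 0.015 0.24 0 0"

```text
time: 20.37
position: [0.5141, 0.1161, 0.0703]
tool_rot: [0.774, 0.634, 0.001, 0.001]
ft_force: [-0.1, 0.3, 0.1]
grip_width: 0.0007
grip_force: 0.0
```

```bash
cat > b.py <<'E'
from h import *
o=np.array([.609,.021]); xh=np.array([.980,-.198]); yh=np.array([.198,.980])
s=robot.get_obs(); p=s["position"]; print("TCP housing",((p[:2]-o)@xh).round(4),((p[:2]-o)@yh).round(4),p[2].round(4),"F along xh",(s["ft_force"][:2]@xh).round(2),s["ft_force"].round(1),s["time"])
im,d,P=cloud("side"); np.savez("b.npz",im=im,P=P)
hsv=cv2.cvtColor(im,cv2.COLOR_RGB2HSV); H,S,V=np.moveaxis(hsv.astype(int),-1,0)
Q=P[(H>4)&(H<16)&(S>180)]; q=Q[:,:2]-o; L=np.c_[q@xh,q@yh,Q[:,2]]; L=L[(abs(L[:,1])<.14)&(L[:,2]<.15)&(L[:,0]>-.13)]
for a,b in((-.14,-.08),(-.04,.04),(.1,.14)):
    k=L[(L[:,1]>a)&(L[:,1]<b)]
    if len(k)>8:
        i=np.argsort(k[:,0])[:8]; print("front",k[i].mean(0).round(3),"zmax",np.percentile(k[:,2],98).round(3))
E
python3 b.py
```

```text
TCP housing -0.1118 0.0744 0.0703 F along xh -0.11 [-0.1  0.3  0.1] 20.3667
front [-0.097 -0.104  0.087] zmax 0.091
front [-0.052  0.031  0.056] zmax 0.111
front [-0.1    0.119  0.092] zmax 0.136
```

>>> move_arm --motion "-1 0 0.015 0 0; -1 0 0.03 0 0; -1 0 0.045 0 0; -1 0 0.055 0 0; -1 0 0.055 0 0"

```text
time: 20.83
position: [0.5159, 0.1155, 0.0691]
tool_rot: [0.774, 0.634, -0.006, -0.006]
ft_force: [-11.7, 3.2, 11.3]
grip_width: 0.0005
grip_force: 7.2
```

```bash
python3 b.py
```

```text
TCP housing -0.1099 0.0741 0.0691 F along xh -12.11 [-11.7   3.2  11.3] 20.8333
front [-0.098 -0.099  0.087] zmax 0.09
front [-0.054  0.031  0.057] zmax 0.114
front [-0.1    0.118  0.092] zmax 0.124
```

Pushing flat jams by friction (12 N in, 11 N up), so the finger has to rise with the lip. I'll follow the arc.

>>> move_arm --motion "-1 0 -0.01 -0.025 0; -1 0 0 -0.05 0; -1 0 0.02 -0.08 0; -1 0 0.044 -0.105 0; -1 0 0.068 -0.125 0; -1 0 0.09 -0.145 0; -1 0 0.114 -0.165 0; -1 0 0.114 -0.165 0"

```text
time: 21.55
position: [0.5419, 0.1101, 0.1024]
tool_rot: [0.774, 0.634, -0.004, -0.004]
ft_force: [-8.4, 1.6, 5.2]
grip_width: 0.0005
grip_force: 4.6
```

```bash
python3 b.py
```

```text
TCP housing -0.0834 0.074 0.1024 F along xh -8.57 [-8.4  1.6  5.2] 21.55
front [-0.071 -0.096  0.114] zmax 0.117
front [-0.023  0.015  0.057] zmax 0.111
front [-0.074  0.119  0.112] zmax 0.113
```

The bin follows (lip now at tilt ≈0.6). I continue along the arc.

>>> move_arm --motion "-1 0 0.027 -0.018 0; -1 0 0.054 -0.036 0; -1 0 0.08 -0.05 0; -1 0 0.11 -0.064 0; -1 0 0.14 -0.076 0; -1 0 0.166 -0.085 0; -1 0 0.196 -0.094 0; -1 0 0.226 -0.103 0; -1 0 0.256 -0.11 0; -1 0 0.256 -0.11 0"

```text
time: 22.43
position: [0.5901, 0.1006, 0.1245]
tool_rot: [0.773, 0.634, -0.005, -0.005]
ft_force: [-11.8, 2.0, 10.2]
grip_width: 0.0005
grip_force: 6.0
```

```bash
python3 b.py
```

```text
TCP housing -0.0343 0.0743 0.1245 F along xh -11.9 [-11.8   2.   10.2] 22.4333
front [-0.026 -0.105  0.133] zmax 0.137
front [-0.025 -0.003  0.126] zmax 0.124
front [-0.026  0.119  0.132] zmax 0.133
```

>>> move_arm --motion "-1 0 0.02 -0.012 0; -1 0 0.04 -0.022 0; -1 0 0.06 -0.03 0; -1 0 0.08 -0.036 0; -1 0 0.1 -0.042 0; -1 0 0.115 -0.045 0; -1 0 0.115 -0.045 0"

```text
time: 23.07
position: [0.6126, 0.096, 0.1313]
tool_rot: [0.774, 0.634, -0.006, -0.006]
ft_force: [-10.9, 1.9, -2.1]
grip_width: 0.0006
grip_force: 5.5
```

```bash
python3 b.py
```

```text
TCP housing -0.0113 0.0742 0.1313 F along xh -11.02 [-10.9   1.9  -2.1] 23.0667
front [-0.007 -0.111  0.027] zmax 0.139
front [-0.007  0.001  0.032] zmax 0.135
front [-0.007  0.122  0.033] zmax 0.135
```

>>> move_arm --motion "-1 0 0.015 0 0; -1 0 0.03 0 0; -1 0 0.045 0 0; -1 0 0.045 0 0; -1 0 0.045 0 0"

```text
time: 23.53
position: [0.6134, 0.0958, 0.1313]
tool_rot: [0.773, 0.634, -0.012, -0.012]
ft_force: [-25.4, 4.4, 9.8]
grip_width: 0.0005
grip_force: 12.7
```

```bash
python3 b.py
```

```text
TCP housing -0.0105 0.0742 0.1313 F along xh -25.76 [-25.4   4.4   9.8] 23.5333
front [-0.007 -0.105  0.041] zmax 0.138
front [-0.008  0.004  0.036] zmax 0.136
front [-0.007  0.115  0.036] zmax 0.135
```

Hard stop at 25 N, so the bin is home. I back off and check that the catch holds it.

>>> move_arm --motion "-1 0 -0.05 0 0; -1 0 -0.1 0 0; -1 0 -0.17 0 0; -1 0 -0.25 0 0; -1 0 -0.35 0 0; -1 0 -0.45 0 0; -1 0 -0.5 -0.1 0; -1 0 -0.55 -0.3 0; -1 0 -0.6 -0.5 0; -1 0 -0.6 -0.6 0; -1 0 -0.6 -0.6 0; -1 0 -0.6 -0.6 0"

```text
time: 24.58
position: [0.5131, 0.1166, 0.2562]
tool_rot: [0.774, 0.634, 0.003, 0.003]
ft_force: [0.9, 0.4, -0.3]
grip_width: 0.0007
grip_force: 0.0
```

```bash
python3 b.py; python3 - <<'E'
from h import *
a=robot.camera("side")[0]; b=robot.camera("top")[0]
cv2.imwrite("pics/f.png",np.hstack([cv2.resize(a[90:330,100:340,::-1],(400,400)),cv2.resize(b[90:250,90:410,::-1],(400,200)).repeat(2,0)]))
E
```

```text
TCP housing -0.1129 0.0747 0.2562 F along xh 0.8 [ 0.9  0.4 -0.3] 24.5833
front [-0.009 -0.091  0.084] zmax 0.125
front [-0.01  -0.001  0.089] zmax 0.136
front [-0.01   0.114  0.103] zmax 0.136
```

View pics/f.png

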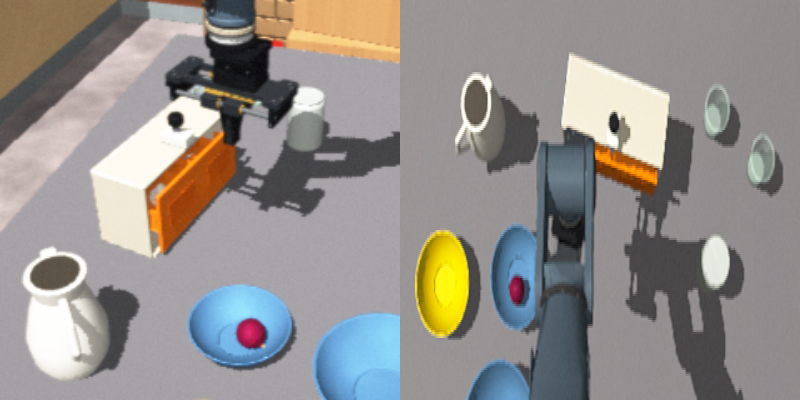

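The final picture shows the bin closed with the knob down at (176,119). The onion is in the small blue bowl at (251,333), the garlic is still in the bin at (155,190), and the other objects have not moved. The lip has stayed put for over a second after release, and the robot touches nothing.

```bash
python3 b.py; python3 -c "
from rig import robot
print(robot.hand_in())"
```

```text
TCP housing -0.1157 0.0741 0.2526 F along xh -0.62 [-0.7 -0.3 -0.2] 24.7333
front [-0.009 -0.095  0.084] zmax 0.13
front [-0.01  -0.004  0.104] zmax 0.135
front [-0.009  0.115  0.094] zmax 0.134
the job is handed in; nothing more can be done
None
```

I handed the job in at about 25 s: the onion is in the small blue bowl, the garlic is still in the bin, and the bin is shut and held with the knob down; the first push slid over the bin's edge without moving it, so I closed it on a second try.

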